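Open the coppersmith's tool chest by its pop-out T-handle

ROBOT

A 7-joint arm with a two-finger parallel gripper is mounted at the origin on the work surface. World frame = base frame: x ahead of the robot, y to its left, z up, the work surface at z = 0. Lengths are in m, angles in rad, forces in N, time in s.
With the tool pointing down it reaches from about 0.375 to 0.925 m from the base axis. Payload 3.1 kg.
Tool frame: the origin (TCP) lies midway between the tips of the shut fingers; the grasp point (between the pads) lies 19 mm behind it; z points along the fingers, y is the direction in which the jaws open and shut (so a half turn about z gives the same grasp; the last joint's range is limited). The gripper opens to 85 mm and grips with 20 to 120 N. Pads are 22 mm wide; open, the fingers measure 114 mm over their backs; the gripper's body (76 mm by 85 mm) begins 54 mm behind the grasp point. The pads swing forward as they close: fully open they stand 13 mm farther back than shut.
Start: joints at [1.029, 0.383, 0.044, 1.598, -0.018, 1.161, -0.05], TCP at [0.279, -0.587, 0.231] pointing down, gripper open.
Joint ranges: [-2.61, 2.61], [-0.41, 2.15], [-1.48, 1.57], [0, 2.5], [-1.57, 4.71], [0.05, 1.97], [-2.85, 2.85]. Speed limits (rad/s): [2.79, 2.79, 3.14, 3.14, 3.14, 3.14, 3.14].

INTERFACE

Orientations are given as [roll, pitch, yaw] about the fixed x, y, z axes, in that order (R = Rz(yaw) Ry(pitch) Rx(roll)).
In Python, from bench import bot gives the robot as it stands.
- The arm moves only by the shell command python3 -m pendant 'ROWS' [OPENING] [FORCE]. ROWS is JSON, a list of rows, each a list of 4 numbers: the shift along the tool's x, y, z normalised to -1 to 1, where 1 is 250 mm, then the turn about the tool's z normalised to -1 to 1, where 1 is 180 degrees. In form: [[tx, ty, tz, turn], ...]. A call has exactly 5 rows; each row is the pose to reach, as a shift and turn from the pose measured when the call began, along the tool's axes at that moment, turning the shorter way round; what a row does not reach only later rows make up. A row lasts 1/10 s, in which the tool goes at most 50 mm and 8.59 degrees, less where a joint would pass 70% of its speed; a pose out of reach is approached as far as the arm can. A call with a number of a shift or a turn outside -1 to 1 is refused whole. A call with a gripper value outside its range is refused whole. OPENING is the closure, from 0 (fully open) to 1 (shut), set as the call begins (- or left out, the last holds). The fingers move at their own pace and stop on an object; FORCE is the grip in N (left out, the last holds). Time passes only in rows, so rows that repeat a pose let the fingers close, or fill a call up. It gives the time, the measured TCP pose, the force and the opening at its end, in the units of the state.
- bot.sense(): the state, without advancing time (a new reading comes with each control period).
- bot.get_image(name): name is "side" or "top" or "wrist"; returns the picture (420x560x3 uint8, red, green, blue); there is no depth.
- bot.get_calibration(name): a dict with "camera_matrix" (3x3 intrinsics, pixels), "origin" and "rotation" of the camera in the world; the wrist camera has in their place "T_tool_cam" (4x4, takes a point from camera to tool coordinates, whose origin is the TCP and whose axes are the flange's). Camera axes: x right, y down, z forward; pixel columns grow to the right and rows downward; lengths in m; the calibration is good to about 2 mm. A picture is of the moment at which its call begins: read the wrist's pose just before it. get_calibration takes no time and is no camera call.
- bot.close_job(): hands the job in, once; it reports no verdict.
The state is a dict: "clock": time; "q": joint angles; "joint_velocities": joint speeds; "effort": joint torques, N m; "position": TCP position; "ee_rot": TCP orientation; "contact_force": force on the tool from outside, world axes, zero at the start; "wrist_torque": the same for the moment, N m; "grip_width": finger opening in m.
Only numpy, scipy, OpenCV 4.12 (cv2) and the standard library are available. Lean on these libraries where they do the work, as an engineer would, in place of code of your own. Each camera call takes 0.05 s, during which the arm holds its last target.

TASK

Open the steel tool chest on the bench: push in the release button so that the T-handle pops up, then turn the handle anticlockwise (seen from above) until you feel the latch let go. Be gentle: do not force the handle hard against its stop and do not wrench the lid up while it is still latched. Then lift the lid by the handle to about 30 degrees, let go so that it stays open by itself, and leave the other things on the bench where they are.

Things in the scene. Friction and masses are not known exactly. Their poses are not given: they have to be found in the camera images.
- chest: grey painted sheet-steel tool chest, 300 deep (x) x 440 wide (y) x 166 mm high, fixed to the bench; origin at the centre of its underside, x axis from its front (towards the robot) to the hinged back, z up. Its turn about z differs each time
- release_button: plain round steel push button, 22 mm across, 9 mm proud of the dark latch plate (60 x 154 mm, its top 2 mm above the lid's), on the bar's line 72 mm to the chest's +y side of the handle axis; origin: centre of its top. Sprung travel 7 mm (3 N at first, 8 N at the bottom); it frees the handle about 5 mm in. The lid sinks 1 to 2 mm under the push. Over 30 N is too rough
- bar_center (a point): centre of the plain steel T-handle bar: 84 mm long (y axis), 16 wide (x axis), 12 thick, on a 14 mm stem along z (square to the lid). Stowed: in a slot of the latch plate, top flush, along the chest's y axis, its end 30 mm from the button's centre. Popped up: its centre 24 mm above the plate, 18 mm free under it. At x -80 mm, y 0 of the chest, 225 mm before the hinge line
- t_handle (a joint): how far the T-handle has popped up, m: 0 stowed, 0.030 fully out (a 4 to 8 N spring drives and holds it out)
- spindle (a joint): angle of the T-handle, rad: 0 stowed, grows anticlockwise from above; turns only when popped up. Takes 0.2 to 0.35 N m while the tongue rubs under its keeper, under 0.1 once it is free. The hidden tongue is clamped differently on each spindle: it comes free between 0.45 and 1.35 rad, and a hard stop follows only about 0.12 rad later; over 0.35 N m on the stop is forcing it
- lid (a joint): opening angle of the lid, rad: 0 shut and latched, grows as the front edge rises, up to 1.3. When the tongue comes free the rubber strip lifts the lid by about 0.01 rad. The lid is sprung and its hinge stiff: lifting takes about 2 to 8 N at the handle and the lid stays where it is left. Pulling at the latched lid with over 25 N is wrenching it
- lid_hinge (a point): middle of the lid's hinge line, which runs along the chest's y axis at the back, 140 mm above the bench and at x +145 mm in the chest's frame
- hammer: bystander: 260 mm hammer with a wooden handle, lying in front of the chest; origin at its middle, underside
- bowl: bystander: copper bowl, 130 mm across, 50 mm high, to the left of the chest; origin at the centre of its underside
- jug: bystander: copper jug, 104 mm across, 150 mm high, to the left of the chest; origin at the centre of its underside
- mallet: bystander: wooden mallet, 250 mm long, lying to the right of the chest; origin under its middle
- tin: bystander: plain steel can, 72 mm across, 100 mm high, to the right of the chest; origin at the centre of its underside
- brush: bystander: flat brush, 190 mm long, lying to the right of the chest; origin under its middle
- punch: bystander: steel doming punch, 48 mm across, 110 mm high, standing to the right of the chest; origin at the centre of its underside

How it is judged:
On the way, in this order (a step that is already met when the one before it is completed fails the run):
1. the button has been pushed and the T-handle has popped fully up (26 mm or more) (value of joint t_handle above 0.026 m), for 0.2 s.
2. the handle has been turned and the tongue is off its keeper, with the lid not yet raised (value of joint spindle above 0.4 rad and contact force between chest_c0 and anything else below 0.5 N and value of joint lid below 0.1 rad), for 0.2 s.
3. the lid has been lifted to 23 degrees or more (value of joint lid above 0.4 rad), for 0.2 s.
At the end, for the whole second after the job is handed in: the lid stands open by itself at 23 to 57 degrees (0.40 to 1.0 rad), at rest, with the T-handle still popped up (20 mm or more) and the robot clear of everything (value of joint lid between 0.4 and 1 rad and velocity of joint lid between -0.05 and 0.05 rad/s and value of joint t_handle above 0.02 m); the robot touches nothing.
It fails at once if the handle is forced against its stop (more than 14 N on the stop pin, about 0.35 N m at the handle) (contact force between lid_c5 and anything else above 14 N).
It fails at once if the lid is wrenched against the latched tongue (more than 45 N on its keeper, of which the rubber strip makes about 20) (contact force between chest_c0 and anything else above 45 N).
It fails at once if the button is pushed with more than 30 N (contact force between release_button and anything else above 30 N).
It fails at once if a bystander is moved by more than 30 mm (distance of any of hammer, bowl, jug, mallet, tin, brush, punch from where it was at the start of the episode above 0.03 m).
It also fails if it takes over 72 s, if anything falls off the work surface, if the arm or the gripper's body presses on something with over 40 N, if the wrist force passes 120 N, or if a joint passes its speed limit or range.

## Working session

There is one attempt and no reset: what is moved stays moved. The work goes in short steps, Python scripts to look and compute and a shell command to move; the robot and the scene stay as the last step left them, time stands still between calls to the robot, and variables do not carry over. Pictures are saved under pics/ and viewed, and the job is handed in when it is done.

```bash
ls; mkdir -p pics; python3 - <<'E'
from bench import bot
import cv2
print(bot.sense())
for n in ["side","top","wrist"]:
    cv2.imwrite(f"pics/{n}0.png",cv2.cvtColor(bot.get_image(n),cv2.COLOR_RGB2BGR)); print(n,bot.get_calibration(n))
E
```

```text
pics
{'clock': 0.0, 'q': array([ 1.0291988 ,  0.3838516 ,  0.04383035,  1.59962743, -0.01790392,
        1.16118715, -0.04989227]), 'joint_velocities': array([ 0.00041503, -0.0010984 ,  0.0004808 , -0.00040196, -0.00127368,
       -0.00056145, -0.00059519]), 'effort': array([ 2.62264784e-04, -4.33453596e+01,  1.02506272e+00, -2.49514854e+01,
        1.06661193e-02,  1.13911295e-02, -8.21118874e-06]), 'position': array([ 0.27867275, -0.58616131,  0.22985161]), 'ee_rot': array([-3.13891520e+00,  1.39882524e-04,  4.43886105e-01]), 'contact_force': array([-0.56804782,  0.33210524, -0.24588868]), 'wrist_torque': array([-0.06844293, -0.03405073, -0.00617006]), 'grip_width': 0.08544220475242263}
side {'camera_matrix': array([[540.52981036,   0.        , 274.41930411],
       [  0.        , 540.52981036, 211.85300546],
       [  0.        ,   0.        ,   1.        ]]), 'origin': array([ 0.11577458, -1.24524865,  1.00162677]), 'rotation': array([-2.17001684,  0.02194252, -0.34685753])}
top {'camera_matrix': array([[542.56108586,   0.        , 288.66406437],
       [  0.        , 542.56108586, 203.77506408],
       [  0.        ,   0.        ,   1.        ]]), 'origin': array([ 0.30412143, -0.03401704,  1.84592555]), 'rotation': array([-3.01144769,  0.01755749, -1.5507051 ])}
wrist {'camera_matrix': array([[304.72624124,   0.        , 272.37102298],
       [  0.        , 304.72624124, 213.2837424 ],
       [  0.        ,   0.        ,   1.        ]]), 'T_tool_cam': array([[-4.70564843e-04, -9.51720320e-01, -3.06966139e-01,
         7.92780966e-02],
       [ 9.99999840e-01, -5.43911425e-04,  1.53394078e-04,
        -6.78026376e-04],
       [-3.12950651e-04, -3.06966018e-01,  9.51720424e-01,
        -1.41795323e-01],
       [ 0.00000000e+00,  0.00000000e+00,  0.00000000e+00,
         1.00000000e+00]])}
```

View pics/side0.png

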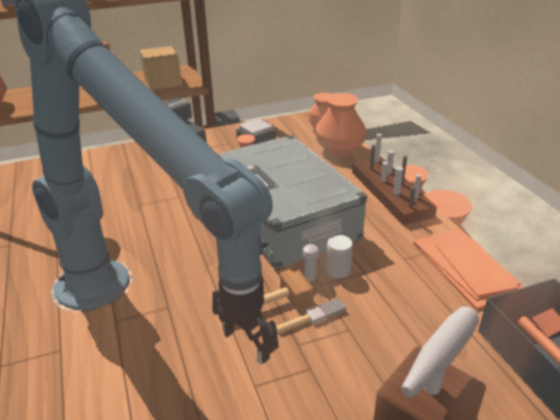

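View pics/top0.png

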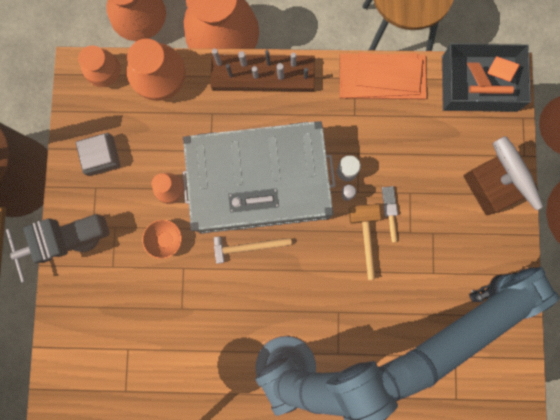

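View pics/wrist0.png

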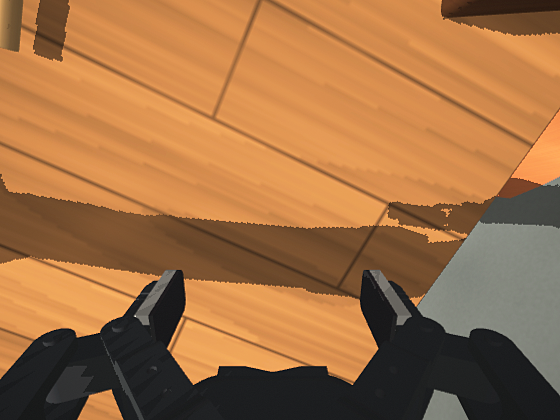

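The top view shows the latch plate near (254,200), with the button at about (236,202) and the bar at about (260,200). The hammer lies in front at (255,246). Next I'll measure these on the z = 0.166–0.177 planes.

```bash
cat > h.py <<'E'
import numpy as np, cv2
from scipy.spatial.transform import Rotation as R
from bench import bot
def cam(n,s=None):
    c=bot.get_calibration(n); K=np.array(c["camera_matrix"])
    if n=="wrist":
        T=np.eye(4);T[:3,:3]=R.from_euler("xyz",s["ee_rot"]).as_matrix();T[:3,3]=s["position"]
        M=T@np.array(c["T_tool_cam"]);return K,M[:3,:3],M[:3,3]
    return K,R.from_euler("xyz",c["rotation"]).as_matrix(),np.array(c["origin"])
def ray(C,uv,z):
    K,Rm,o=C; d=Rm@np.linalg.solve(K,[uv[0],uv[1],1.]); return o+d*(z-o[2])/d[2]
def proj(C,p):
    K,Rm,o=C; v=K@(Rm.T@(np.asarray(p)-o)); return v[:2]/v[2]
def save(n,name): 
    im=bot.get_image(n); cv2.imwrite("pics/"+name,cv2.cvtColor(im,cv2.COLOR_RGB2BGR)); return im
E
python3 - <<'E'
from h import *
im=cv2.imread("pics/top0.png")
cv2.imwrite("pics/crop0.png",cv2.resize(im[115:245,175:345],None,fx=4.5,fy=4.5,interpolation=cv2.INTER_NEAREST))
C=cam("top")
g=cv2.cvtColor(im,cv2.COLOR_BGR2GRAY)[180:222,222:290]
m=(g<85).astype(np.uint8)
for c in cv2.findContours(m,cv2.RETR_EXTERNAL,2)[0]:
    if cv2.contourArea(c)>20:
        r=cv2.minAreaRect(c);b=cv2.boxPoints(r)+[222,180];print(r);print([ray(C,p,.168)[:2].round(3) for p in b])
E
```

```text
(no output)
```

View pics/crop0.png

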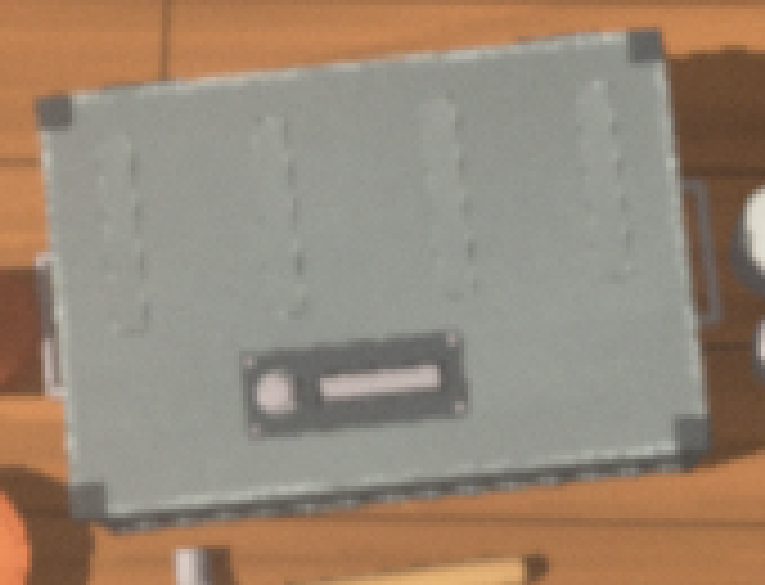

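The crop shows the plate, button (275,391), bar centre (380,381) and the lid corners clearly. I'll turn these into world positions.

```bash
python3 - <<'E'
from h import *
im=cv2.imread("pics/top0.png");C=cam("top")
f=lambda u,v:np.array([u/4.5+175-.4,v/4.5+115-.4])
for n,p,z in [("LB",(40,97),.166),("RB",(658,30),.166),("RF",(706,450),.166),("LF",(78,516),.166),("btn",(275,391),.177),("bar",(380,381),.168)]:
    print(n,ray(C,f(*p),z).round(4))
# brightness-refined button/bar
g=im[180:222,222:290].astype(float).mean(2); m=(im[180:222,222:290].min(2)>165).astype(np.uint8)
n,l,st,ce=cv2.connectedComponentsWithStats(m)
for i in range(1,n):
    if st[i,4]>15:
        p=ce[i]+[222,180];print(st[i],p,ray(C,p,.168).round(4),ray(C,p,.177).round(4))
        ys,xs=np.nonzero(l==i);d=np.linalg.eigh(np.cov(xs,ys))[1][:,1];a=ray(C,p-10*d,.168)-ray(C,p+10*d,.168);print(np.degrees(np.arctan2(a[1],a[0])))
E
```

```text
LB [0.7347 0.3394 0.166 ]
RB [ 0.79   -0.0972  0.166 ]
RF [ 0.4918 -0.134   0.166 ]
LF [0.438  0.2995 0.166 ]
btn [0.5262 0.1645 0.177 ]
bar [0.5357 0.0927 0.168 ]
[25 17 25  6 73] [259.         199.52054795] [0.5349 0.0928 0.168 ] [0.5337 0.0922 0.177 ]
-82.09766456798052
[10 19  7  7 35] [235.05714286 201.94285714] [0.5259 0.1676 0.168 ] [0.5247 0.1665 0.177 ]
-43.340764363624324
```

```bash
cat >> h.py <<'E'
BAR=np.array([.5350,.0925]);YAW=np.radians(7.2)
CX=np.array([np.cos(YAW),np.sin(YAW)]);CY=np.array([-np.sin(YAW),np.cos(YAW)])
BTN=BAR+.072*CY
def rel(xyz,yawdeg):
    s=bot.sense();Rm=R.from_euler("xyz",s["ee_rot"]).as_matrix()
    d=Rm.T@(np.array(xyz)-s["position"]); y=np.degrees(s["ee_rot"][2]); t=-(((yawdeg-y)+180)%360-180)
    print("clk",s["clock"].__round__(2),"pos",s["position"].round(4),"yaw",y.round(2),"F",s["contact_force"].round(2),"T",s["wrist_torque"].round(3),"w",round(s["grip_width"],4),"q7",s["q"][6].round(2))
    print("mm",(d*1000).round(1),"deg",round(t,2),"units",(d/.25).round(4),round(t/180,4))
E
python3 -c "
from h import *
print(BTN); rel([*BTN,.25],97.2)"; python3 -m pendant -h | head -20
```

```text
[0.52597601 0.16393226]
clk 0.15 pos [ 0.2788 -0.5864  0.2302] yaw 25.43 F [ 0.54  0.01 -0.52] T [-0.015 -0.024 -0.032] w 0.0855 q7 -0.05
mm [ 545.4 -571.5  -18.7] deg -71.77 units [ 2.1818 -2.2859 -0.0748] -0.3987invalid input: not JSON, or not a number
```

```bash
python3 -m pendant '[[0.13,-0.14,-0.05,-0.03],[0.27,-0.28,-0.1,-0.07],[0.41,-0.43,-0.12,-0.1],[0.55,-0.57,-0.12,-0.14],[0.68,-0.71,-0.12,-0.18]]' 1 40; python3 -c "
from h import *
rel([*BTN,.25],97.2)"
```

```text
clock: 0.65
position: [0.3566, -0.3511, 0.2607]
ee_rot: [-3.14, -0.001, 1.015]
contact_force: [1.3, 0.5, 0.8]
grip_width: 0.0124
clk 0.65 pos [ 0.3566 -0.3511  0.2607] yaw 58.13 F [1.32 0.47 0.84] T [ 0.01  -0.069  0.003] w 0.0124 q7 0.13
mm [ 526.8 -128.1   11.3] deg -39.07 units [ 2.1073 -0.5125  0.0452] -0.2171
```

```bash
python3 -m pendant '[[0.19,-0.05,0,-0.04],[0.38,-0.1,0,-0.08],[0.57,-0.15,0,-0.12],[0.76,-0.2,0,-0.16],[0.95,-0.24,0,-0.2]]'; python3 -c "
from h import *
rel([*BTN,.25],97.2)"
```

```text
clock: 1.15
position: [0.4308, -0.1158, 0.2609]
ee_rot: [-3.141, -0.001, 1.648]
contact_force: [0.1, -0.7, 0.1]
grip_width: 0.0002
clk 1.15 pos [ 0.4308 -0.1158  0.2609] yaw 94.41 F [ 0.09 -0.71  0.14] T [-0.068 -0.032 -0.003] w 0.0002 q7 0.26
mm [271.5 116.4  11. ] deg -2.79 units [1.0862 0.4657 0.0441] -0.0155
```

```bash
python3 -m pendant '[[0.17,0.07,0,-0.01],[0.35,0.15,0,-0.015],[0.52,0.22,0,-0.015],[0.7,0.3,0,-0.015],[0.87,0.37,0,-0.015]]';python3 -c "
from h import *
rel([*BTN,.21],97.2)"
```

```text
clock: 1.65
position: [0.5065, 0.1101, 0.261]
ee_rot: [-3.142, -0.001, 1.695]
contact_force: [0.9, -0.8, -0.4]
grip_width: -0.0002
clk 1.65 pos [0.5065 0.1101 0.261 ] yaw 97.11 F [ 0.93 -0.77 -0.39] T [-0.069  0.038  0.008] w -0.0002 q7 -0.26
mm [51.  25.9 51. ] deg -0.09 units [0.2039 0.1038 0.2041] -0.0005
```

```bash
python3 -m pendant '[[0.05,0.05,0.05,0],[0.1,0.1,0.1,0],[0.2,0.104,0.16,0],[0.204,0.104,0.16,0],[0.204,0.104,0.16,0]]';python3 - <<'E'
from h import *
rel([*BTN,.185],97.2)
s=bot.sense();im=save("wrist","w1.png");C=cam("wrist",s)
print("btn",proj(C,[*BTN,.177]),"bar",proj(C,[*BAR,.168]),"tip",proj(C,s["position"]))
E
```

```text
clock: 2.15
position: [0.5253, 0.1642, 0.2205]
ee_rot: [-3.14, -0.0, 1.697]
contact_force: [0.2, 0.3, 0.6]
grip_width: -0.0002
clk 2.15 pos [0.5253 0.1642 0.2205] yaw 97.23 F [0.23 0.27 0.56] T [ 0.003 -0.008 -0.015] w -0.0002 q7 -0.41
mm [-0.4  0.7 35.5] deg 0.03 units [-0.0015  0.0029  0.1421] 0.0001
btn [272.94715756 242.2151624 ] bar [272.89329527 324.93841214] tip [271.658057   274.62220995]
```

View pics/w1.png

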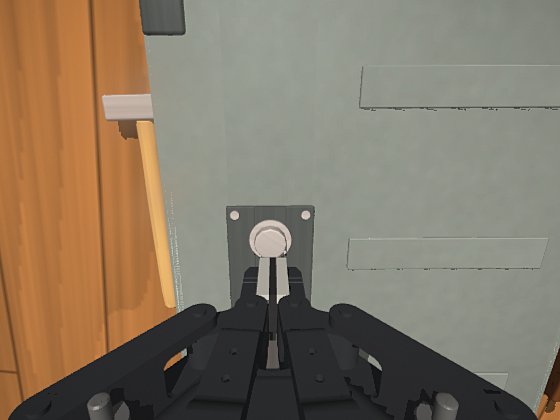

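The button top shows at (270,238), within 2 mm of the prediction. Descending.

```bash
python3 -m pendant '[[0,-0.002,0.08,0],[0,-0.002,0.13,0],[0,-0.002,0.16,0],[0,-0.002,0.165,0],[0,-0.002,0.165,0]]';python3 -m pendant '[[0,0,0.004,0],[0,0,0.008,0],[0,0,0.012,0],[0,0,0.016,0],[0,0,0.016,0]]'
```

```text
clock: 2.7
position: [0.5257, 0.1627, 0.18]
ee_rot: [-3.141, 0.0, 1.694]
contact_force: [0.6, -0.7, 0.6]
grip_width: 0.0001
clock: 3.2
position: [0.5258, 0.1628, 0.1761]
ee_rot: [-3.142, 0.0, 1.694]
contact_force: [-1.4, -0.1, 0.1]
grip_width: -0.0001
```

```bash
python3 -m pendant '[[0,0,0.003,0],[0,0,0.006,0],[0,0,0.009,0],[0,0,0.012,0],[0,0,0.012,0]]';python3 -m pendant '[[0,0,0.002,0],[0,0,0.004,0],[0,0,0.006,0],[0,0,0.008,0],[0,0,0.008,0]]'
```

```text
clock: 3.7
position: [0.5258, 0.1628, 0.1746]
ee_rot: [-3.141, 0.001, 1.694]
contact_force: [-2.3, -1.6, 8.0]
grip_width: 0.0001
clock: 4.2
position: [0.5259, 0.1628, 0.1739]
ee_rot: [-3.141, 0.002, 1.694]
contact_force: [-3.5, -1.3, 8.3]
grip_width: 0.0002
```

```bash
python3 -m pendant '[[0,0,0.003,0],[0,0,0.006,0],[0,0,0.009,0],[0,0,0.012,0],[0,0,0.012,0]]';python3 -m pendant '[[0,0,0.003,0],[0,0,0.006,0],[0,0,0.009,0],[0,0,0.012,0],[0,0,0.012,0]]'
```

```text
clock: 4.7
position: [0.5259, 0.1628, 0.1722]
ee_rot: [-3.141, 0.003, 1.694]
contact_force: [-3.9, -2.0, 8.8]
grip_width: -0.0001
clock: 5.2
position: [0.5259, 0.1629, 0.1701]
ee_rot: [-3.141, 0.004, 1.694]
contact_force: [-2.8, -1.4, 5.7]
grip_width: -0.0003
```

```bash
python3 - <<'E'
from h import *
rel([*BTN,.21],97.2)
im=save("wrist","w2.png")
E
```

```text
clk 5.2 pos [0.5259 0.1629 0.1701] yaw 97.07 F [-2.76 -1.39  5.72] T [-0.218  0.52   0.023] w -0.0003 q7 -0.45
mm [  0.9   0.2 -39.9] deg -0.13 units [ 0.0035  0.0008 -0.1596] -0.0007
```

View pics/w2.png

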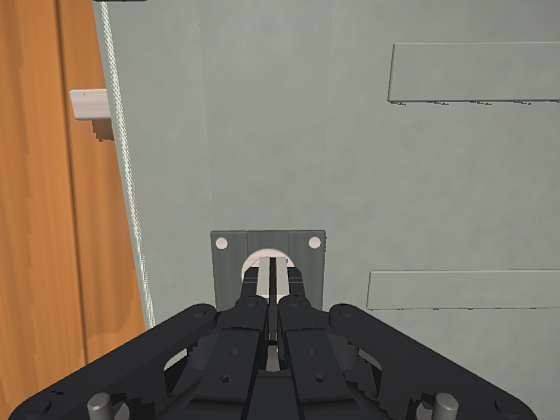

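The fingers are on the button at (268,260), and the bar is hidden behind them. I'll press a little more, then check from the side.

```bash
python3 -m pendant '[[0,0,0.003,0],[0,0,0.006,0],[0,0,0.009,0],[0,0,0.012,0],[0,0,0.012,0]]';python3 - <<'E'
from h import *
im=save("side","s1.png");C=cam("side")
print(proj(C,[*BAR,.168]),proj(C,[*BAR,.192]))
cv2.imwrite("pics/s1c.png",cv2.resize(cv2.imread("pics/s1.png")[110:250,190:370],None,fx=4,fy=4,interpolation=cv2.INTER_CUBIC))
E
```

```text
clock: 5.75
position: [0.5259, 0.1629, 0.1686]
ee_rot: [-3.141, 0.005, 1.694]
contact_force: [-4.3, -2.1, 10.0]
grip_width: 0.0
[260.40392106 178.4342365 ] [260.11002783 171.51769051]
```

View pics/s1c.png

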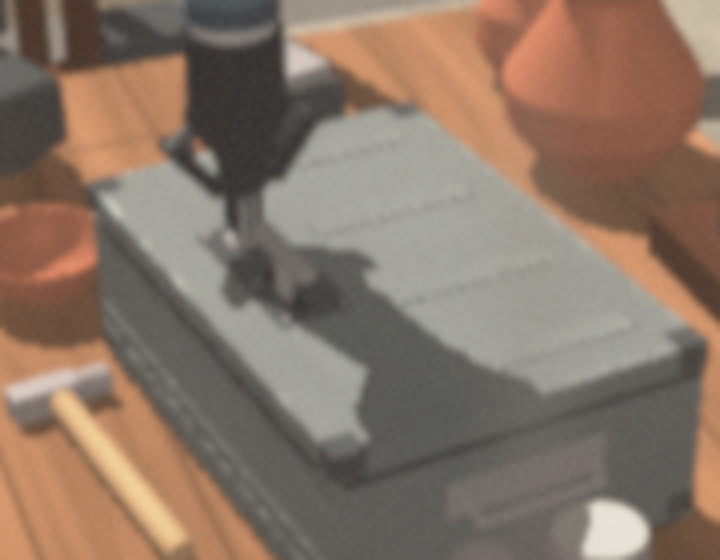

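```bash
python3 -m pendant '[[0,0,-0.05,0],[0,0,-0.15,0],[0.1,0,-0.27,0],[0.2,0,-0.32,0],[0.2,0,-0.32,0]]' 0;python3 - <<'E'
from h import *
rel([*BAR,.25],97.2)
s=bot.sense();im=save("wrist","w3.png");C=cam("wrist",s)
for z in (.168,.192,.198):print("bar",[proj(C,[*(BAR+k*CY),z]).round(0) for k in(-.042,0,.042)])
E
```

```text
clock: 6.3
position: [0.52, 0.2191, 0.2519]
ee_rot: [3.136, -0.0, 1.701]
contact_force: [-0.7, 0.9, 0.6]
grip_width: 0.0725
clk 6.3 pos [0.52   0.2191 0.2519] yaw 97.46 F [-0.75  0.9   0.6 ] T [ 0.047 -0.044  0.022] w 0.0725 q7 -0.5
mm [-127.4   -1.5    1.9] deg 0.26 units [-0.5097 -0.0061  0.0074] 0.0014
bar [array([270., 389.]), array([270., 353.]), array([270., 314.])]
bar [array([270., 412.]), array([270., 374.]), array([270., 333.])]
bar [array([270., 418.]), array([270., 380.]), array([270., 338.])]
```

View pics/w3.png

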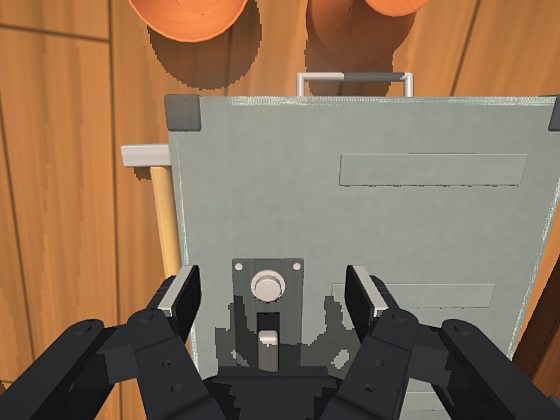

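```bash
python3 - <<'E'
from h import *
s=bot.sense();C=cam("wrist",s)
im=cv2.imread("pics/w3.png")
cv2.imwrite("pics/w3c.png",cv2.resize(im[240:400,210:330],None,fx=5,fy=3.7,interpolation=cv2.INTER_NEAREST))
m=(im[300:372,250:290].min(2)>150).astype(np.uint8);n,l,st,ce=cv2.connectedComponentsWithStats(m);print(st)
p=ray(C,(267.3,284.5),.177);print("btn",p,p[:2]-BTN, (p[:2]-BTN)@CX,(p[:2]-BTN)@CY)
E
```

```text
[[   0    0   40   72 2721]
 [  13    0   10    2   11]
 [  23   31    1    1    1]
 [   9   34   18   13  147]]
btn [0.52263992 0.16576318 0.177     ] [-0.00333608  0.00183092] -0.003080302102654074 0.0022346031827631604
```

View pics/w3c.png

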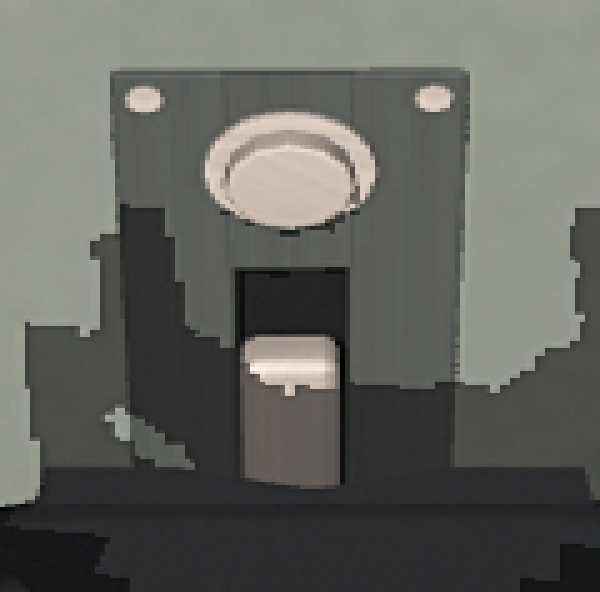

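```bash
sed -i 's/^BTN=/BAR=BAR-.0012*CX\nBTN=/' h.py; python3 -m pendant '[[-0.1,0,0,0],[-0.25,-0.005,0,0],[-0.4,-0.01,0,0],[-0.51,-0.011,0,0],[-0.51,-0.011,0,0]]'; python3 -c "
from h import *
rel([*BAR,.181],97.2)"
```

```text
clock: 6.85
position: [0.5335, 0.0806, 0.2486]
ee_rot: [-3.141, 0.007, 1.687]
contact_force: [0.3, -1.7, 0.5]
grip_width: 0.0857
clk 6.85 pos [0.5335 0.0806 0.2486] yaw 96.68 F [ 0.32 -1.7   0.53] T [-0.028 -0.03   0.007] w 0.0857 q7 -0.23
mm [12.1  1.7 67.5] deg -0.52 units [0.0483 0.0067 0.27  ] -0.0029
```

```bash
python3 -m pendant '[[0.03,0.003,0,0],[0.048,0.005,0.05,-0.003],[0.048,0.006,0.1,-0.003],[0.048,0.006,0.12,-0.003],[0.048,0.006,0.12,-0.003]]'; python3 -c "
from h import *
rel([*BAR,.181],97.2)"
```

```text
clock: 7.35
position: [0.5322, 0.0932, 0.2166]
ee_rot: [-3.137, 0.006, 1.699]
contact_force: [0.2, -1.1, -0.2]
grip_width: 0.0852
clk 7.35 pos [0.5322 0.0932 0.2166] yaw 97.34 F [ 0.16 -1.11 -0.22] T [-0.017 -0.013  0.021] w 0.0852 q7 -0.27
mm [-0.8  1.6 35.6] deg 0.14 units [-0.0033  0.0065  0.1423] 0.0008
```

```bash
python3 -m pendant '[[-0.003,0.005,0.05,0],[-0.003,0.006,0.1,0],[-0.003,0.006,0.14,0],[-0.003,0.006,0.142,0],[-0.003,0.006,0.142,0]]' ; python3 -c "
from h import *
rel([*BAR,.181],97.2)
save('wrist','w4.png')"
```

```text
clock: 7.85
position: [0.5333, 0.0923, 0.1805]
ee_rot: [-3.136, 0.006, 1.699]
contact_force: [-0.4, -1.4, 1.1]
grip_width: 0.0856
clk 7.85 pos [0.5333 0.0923 0.1805] yaw 97.34 F [-0.36 -1.38  1.1 ] T [0.01  0.007 0.032] w 0.0856 q7 -0.29
mm [-0.   0.5 -0.5] deg 0.14 units [-0.0001  0.0019 -0.002 ] 0.0008
```

View pics/w4.png

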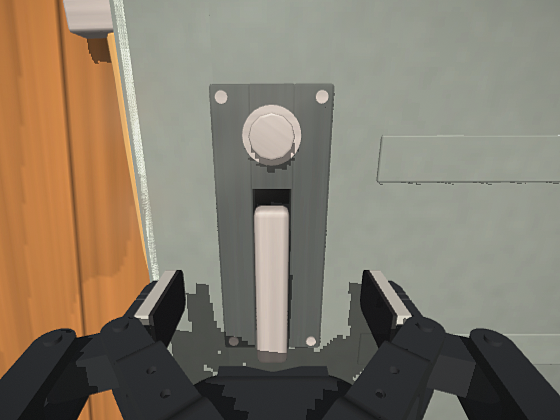

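The bar is at column 271, midway between the fingers, with its end at row 207. Closing.

```bash
python3 -m pendant '[[0,0,0,0],[0,0,0,0],[0,0,0,0],[0,0,0,0],[0,0,0,0]]' 1 60;python3 -m pendant '[[0,0,0,0],[0,0,0,0],[0,0,0,0],[0,0,0,0],[0,0,0,0]]'; python3 -c "
from h import *
rel([*BAR,.181],97.2)"
```

```text
clock: 8.4
position: [0.5328, 0.0923, 0.1811]
ee_rot: [-3.135, 0.007, 1.699]
contact_force: [1.9, 0.2, 1.5]
grip_width: 0.0143
clock: 8.9
position: [0.5329, 0.0923, 0.1812]
ee_rot: [-3.135, 0.007, 1.699]
contact_force: [-1.5, -0.8, 2.8]
grip_width: 0.0139
clk 8.9 pos [0.5329 0.0923 0.1812] yaw 97.33 F [-1.45 -0.77  2.81] T [-0.071  0.269  0.074] w 0.0139 q7 -0.29
mm [-0.1  0.9  0.2] deg 0.13 units [-0.0003  0.0036  0.0007] 0.0007
```

```bash
python3 -m pendant '[[0,0,0,-0.015],[0,0,0,-0.03],[0,0,0,-0.045],[0,0,0,-0.06],[0,0,0,-0.07]]';  python3 -c "
from h import *
rel([*BAR,.181],97.2)"
```

```text
clock: 9.4
position: [0.5323, 0.0922, 0.1809]
ee_rot: [-3.132, 0.004, 1.918]
contact_force: [-2.3, -0.4, 3.2]
grip_width: 0.0143
clk 9.4 pos [0.5323 0.0922 0.1809] yaw 109.91 F [-2.3  -0.36  3.15] T [-0.071  0.535 -0.423] w 0.0143 q7 -0.08
mm [-0.3  1.5 -0.1] deg 12.71 units [-0.0014  0.0059 -0.0003] 0.0706
```

```bash
python3 -m pendant '[[0,0,0,-0.01],[0,0,0,-0.02],[0,0,0,-0.03],[0,0,0,-0.04],[0,0,0,-0.04]]';  python3 -c "
from h import *
rel([*BAR,.181],97.2)"; python3 -m pendant '[[0,0,0,-0.005],[0,0,0,-0.01],[0,0,0,-0.015],[0,0,0,-0.02],[0,0,0,-0.02]]';  python3 -c "
from h import *
rel([*BAR,.181],97.2)"
```

```text
clock: 9.9
position: [0.5319, 0.092, 0.1808]
ee_rot: [-3.131, 0.003, 2.045]
contact_force: [-2.2, -0.9, 3.1]
grip_width: 0.0143
clk 9.9 pos [0.5319 0.092  0.1808] yaw 117.15 F [-2.19 -0.93  3.14] T [-0.112  0.531 -0.322] w 0.0143 q7 0.04
mm [-0.5  1.8 -0.2] deg 19.95 units [-0.0022  0.0073 -0.001 ] 0.1108
clock: 10.4
position: [0.5318, 0.0919, 0.1807]
ee_rot: [-3.131, 0.002, 2.108]
contact_force: [-2.9, -0.7, 3.8]
grip_width: 0.0142
clk 10.4 pos [0.5318 0.0919 0.1807] yaw 120.79 F [-2.94 -0.66  3.81] T [-0.1    0.567 -0.389] w 0.0142 q7 0.1
mm [-0.7  2.  -0.4] deg 23.59 units [-0.0027  0.0078 -0.0014] 0.131
```

```bash
python3 -m pendant '[[0,0,0,-0.005],[0,0,0,-0.01],[0,0,0,-0.015],[0,0,0,-0.018],[0,0,0,-0.018]]';  python3 -c "
from h import *
rel([*BAR,.181],97.2)"
```

```text
clock: 10.9
position: [0.5316, 0.0919, 0.1806]
ee_rot: [-3.13, 0.001, 2.165]
contact_force: [-3.2, -0.8, 3.3]
grip_width: 0.0142
clk 10.9 pos [0.5316 0.0919 0.1806] yaw 124.05 F [-3.21 -0.83  3.27] T [-0.192  0.553 -0.415] w 0.0142 q7 0.15
mm [-0.8  2.1 -0.4] deg 26.85 units [-0.0033  0.0084 -0.0017] 0.1492
```

```bash
python3 -m pendant '[[0,0,0,-0.005],[0,0,0,-0.01],[0,0,0,-0.015],[0,0,0,-0.018],[0,0,0,-0.018]]';  python3 -c "
from h import *
rel([*BAR,.181],97.2)"
```

```text
clock: 11.4
position: [0.5315, 0.0918, 0.1805]
ee_rot: [-3.13, 0.001, 2.222]
contact_force: [-3.0, -1.8, 3.3]
grip_width: 0.0144
clk 11.4 pos [0.5315 0.0918 0.1805] yaw 127.31 F [-3.03 -1.75  3.28] T [-0.185  0.693 -0.371] w 0.0144 q7 0.21
mm [-0.9  2.2 -0.5] deg 30.11 units [-0.0037  0.0088 -0.0021] 0.1673
```

```bash
python3 -m pendant '[[0,0,0,-0.005],[0,0,0,-0.01],[0,0,0,-0.015],[0,0,0,-0.018],[0,0,0,-0.018]]';  python3 -c "
from h import *
rel([*BAR,.181],97.2)"
```

```text
clock: 11.9
position: [0.5313, 0.0916, 0.1804]
ee_rot: [-3.129, -0.0, 2.279]
contact_force: [-3.4, -2.2, 2.1]
grip_width: 0.0143
clk 11.9 pos [0.5313 0.0916 0.1804] yaw 130.57 F [-3.43 -2.22  2.14] T [-0.238  0.721 -0.426] w 0.0143 q7 0.26
mm [-1.   2.3 -0.6] deg 33.37 units [-0.0041  0.0094 -0.0024] 0.1854
```

```bash
python3 -m pendant '[[0,0,0,-0.005],[0,0,0,-0.01],[0,0,0,-0.015],[0,0,0,-0.018],[0,0,0,-0.018]]';  python3 -c "
from h import *
rel([*BAR,.181],97.2)"
```

```text
clock: 12.4
position: [0.5312, 0.0915, 0.1804]
ee_rot: [-3.129, -0.001, 2.336]
contact_force: [-5.0, -2.1, 2.9]
grip_width: 0.0145
clk 12.4 pos [0.5312 0.0915 0.1804] yaw 133.83 F [-4.99 -2.11  2.94] T [-0.226  0.781 -0.395] w 0.0145 q7 0.31
mm [-1.2  2.5 -0.7] deg 36.63 units [-0.0047  0.0098 -0.0027] 0.2035
```

```bash
python3 -m pendant '[[0.003,-0.004,0,-0.005],[0.003,-0.004,0,-0.01],[0.003,-0.004,0,-0.015],[0.003,-0.004,0,-0.018],[0.003,-0.004,0,-0.018]]';  python3 -c "
from h import *
rel([*BAR,.181],97.2)"
```

```text
clock: 12.9
position: [0.531, 0.0914, 0.1808]
ee_rot: [-3.131, -0.0, 2.393]
contact_force: [-0.5, -2.0, 2.4]
grip_width: 0.0146
clk 12.9 pos [0.531  0.0914 0.1808] yaw 137.09 F [-0.53 -2.04  2.44] T [-0.2   -0.118 -0.393] w 0.0146 q7 0.37
mm [-1.4  2.6 -0.2] deg 39.89 units [-0.0056  0.0103 -0.0008] 0.2216
```

```bash
python3 -m pendant '[[0,0,0,-0.005],[0,0,0,-0.01],[0,0,0,-0.015],[0,0,0,-0.018],[0,0,0,-0.018]]';  python3 -c "
from h import *
rel([*BAR,.181],97.2)"
```

```text
clock: 13.4
position: [0.531, 0.0912, 0.1808]
ee_rot: [-3.131, -0.001, 2.449]
contact_force: [-1.2, -1.9, 3.0]
grip_width: 0.0144
clk 13.4 pos [0.531  0.0912 0.1808] yaw 140.33 F [-1.18 -1.93  3.03] T [-0.29   0.234 -0.43 ] w 0.0144 q7 0.42
mm [-1.5  2.7 -0.3] deg 43.13 units [-0.0059  0.0107 -0.001 ] 0.2396
```

Torque is steady at about 0.4, so the tongue is still rubbing.

```bash
python3 -m pendant '[[0,0,0,-0.005],[0,0,0,-0.01],[0,0,0,-0.015],[0,0,0,-0.018],[0,0,0,-0.018]]';  python3 -c "
from h import *
rel([*BAR,.181],97.2)"
```

```text
clock: 13.9
position: [0.5308, 0.0911, 0.1806]
ee_rot: [-3.13, -0.002, 2.506]
contact_force: [-1.4, -1.6, 2.9]
grip_width: 0.0141
clk 13.9 pos [0.5308 0.0911 0.1806] yaw 143.6 F [-1.44 -1.64  2.88] T [-0.352  0.251 -0.325] w 0.0141 q7 0.47
mm [-1.7  2.8 -0.4] deg 46.4 units [-0.0067  0.0111 -0.0015] 0.2578
```

```bash
python3 -m pendant '[[0,0,0,-0.005],[0,0,0,-0.01],[0,0,0,-0.015],[0,0,0,-0.018],[0,0,0,-0.018]]';  python3 -c "
from h import *
rel([*BAR,.181],97.2)"
```

```text
clock: 14.4
position: [0.5308, 0.091, 0.1806]
ee_rot: [-3.13, -0.002, 2.563]
contact_force: [-1.6, -2.0, 3.4]
grip_width: 0.0142
clk 14.4 pos [0.5308 0.091  0.1806] yaw 146.86 F [-1.58 -2.03  3.39] T [-0.372  0.239 -0.376] w 0.0142 q7 0.53
mm [-1.8  2.8 -0.4] deg 49.66 units [-0.0073  0.0112 -0.0017] 0.2759
```

```bash
python3 -m pendant '[[0,0,0,-0.005],[0,0,0,-0.01],[0,0,0,-0.015],[0,0,0,-0.018],[0,0,0,-0.018]]';  python3 -c "
from h import *
rel([*BAR,.181],97.2)"
```

```text
clock: 14.9
position: [0.5307, 0.0908, 0.1806]
ee_rot: [-3.13, -0.003, 2.62]
contact_force: [-1.7, -3.1, 3.1]
grip_width: 0.0146
clk 14.9 pos [0.5307 0.0908 0.1806] yaw 150.13 F [-1.68 -3.1   3.11] T [-0.432  0.278 -0.373] w 0.0146 q7 0.58
mm [-1.9  2.9 -0.5] deg 52.93 units [-0.0077  0.0114 -0.0019] 0.2941
```

```bash
python3 -m pendant '[[0,0,0,-0.005],[0,0,0,-0.01],[0,0,0,-0.015],[0,0,0,-0.018],[0,0,0,-0.018]]';  python3 -c "
from h import *
rel([*BAR,.181],97.2)"
```

```text
clock: 15.4
position: [0.5307, 0.0907, 0.1805]
ee_rot: [-3.13, -0.004, 2.678]
contact_force: [-3.0, -2.6, 3.9]
grip_width: 0.014
clk 15.4 pos [0.5307 0.0907 0.1805] yaw 153.42 F [-3.   -2.58  3.89] T [-0.528  0.247 -0.143] w 0.014 q7 0.63
mm [-2.   2.9 -0.5] deg 56.22 units [-0.0082  0.0115 -0.002 ] 0.3123
```

Torque fell to about 0.14, so the latch appears to have let go. One small step of about 1.5° to confirm.

```bash
python3 -m pendant '[[0,0,0,-0.004],[0,0,0,-0.008],[0,0,0,-0.008],[0,0,0,-0.008],[0,0,0,-0.008]]';  python3 -c "
from h import *
rel([*BAR,.181],97.2)"
```

```text
clock: 15.9
position: [0.5308, 0.0907, 0.1806]
ee_rot: [-3.13, -0.003, 2.703]
contact_force: [-1.0, -3.1, 4.2]
grip_width: 0.0145
clk 15.9 pos [0.5308 0.0907 0.1806] yaw 154.89 F [-1.03 -3.08  4.2 ] T [-0.561  0.201  0.081] w 0.0145 q7 0.66
mm [-2.   2.8 -0.4] deg 57.69 units [-0.0079  0.0112 -0.0017] 0.3205
```

```bash
python3 -m pendant '[[0,0,-0.004,0],[0,0,-0.008,0],[0,0,-0.012,0],[0,0,-0.012,0],[0,0,-0.012,0]]' 1 40;  python3 -c "
from h import *
rel([*BAR,.181],97.2)"
```

```text
clock: 16.4
position: [0.5309, 0.0907, 0.1835]
ee_rot: [-3.13, -0.003, 2.703]
contact_force: [-0.3, -3.1, 2.1]
grip_width: 0.0146
clk 16.4 pos [0.5309 0.0907 0.1835] yaw 154.89 F [-0.28 -3.05  2.1 ] T [-0.563  0.121  0.024] w 0.0146 q7 0.66
mm [-2.   2.8  2.5] deg 57.69 units [-0.0078  0.0111  0.0099] 0.3205
```

```bash
python3 -m pendant '[[0,0,-0.008,0],[0,0,-0.016,0],[0,0,-0.02,0],[0,0,-0.02,0],[0,0,-0.02,0]]';  python3 - <<'E'
from h import *
rel([*BAR,.181],97.2)
s=bot.sense();save('wrist','w5.png')
# arc offsets from present (lid ~ .035)
Rm=R.from_euler("xyz",s["ee_rot"]).as_matrix()
f=lambda t:np.array([-225*np.cos(t)+52*np.sin(t),225*np.sin(t)+52*np.cos(t)])
t0=(s["position"][2]-.181)/.225;print(t0)
for t in np.arange(.08,.62,.04):
    d=f(t)-f(t0);v=np.array([*(CX*d[0]),d[1]])/1000
    print(round(t,2),d.round(1),(Rm.T@v/.25).round(3))
E
```

```text
clock: 16.9
position: [0.5316, 0.0907, 0.1873]
ee_rot: [-3.132, -0.003, 2.704]
contact_force: [6.3, -2.3, -9.5]
grip_width: 0.0139
clk 16.9 pos [0.5316 0.0907 0.1873] yaw 154.92 F [ 6.28 -2.3  -9.46] T [-0.17  -1.012  0.207] w 0.0139 q7 0.67
mm [-1.4  2.5  6.2] deg 57.72 units [-0.0055  0.01    0.025 ] 0.3206
0.027849617239939936
0.08 [ 3.3 11.6] [-0.011  0.007 -0.046]
0.12 [ 6.3 20.3] [-0.021  0.013 -0.081]
0.16 [ 9.6 28.9] [-0.032  0.019 -0.116]
0.2 [13.3 37.4] [-0.045  0.027 -0.15 ]
0.24 [17.3 45.7] [-0.058  0.035 -0.183]
0.28 [21.6 53.9] [-0.072  0.044 -0.216]
0.32 [26.2 61.9] [-0.088  0.054 -0.248]
0.36 [31.2 69.7] [-0.105  0.064 -0.28 ]
0.4 [36.5 77.3] [-0.123  0.075 -0.31 ]
0.44 [42.  84.6] [-0.141  0.087 -0.34 ]
0.48 [47.9 91.8] [-0.161  0.099 -0.369]
0.52 [54.  98.7] [-0.182  0.112 -0.396]
0.56 [ 60.5 105.3] [-0.203  0.125 -0.423]
0.6 [ 67.1 111.7] [-0.226  0.139 -0.449]
```

View pics/w5.png

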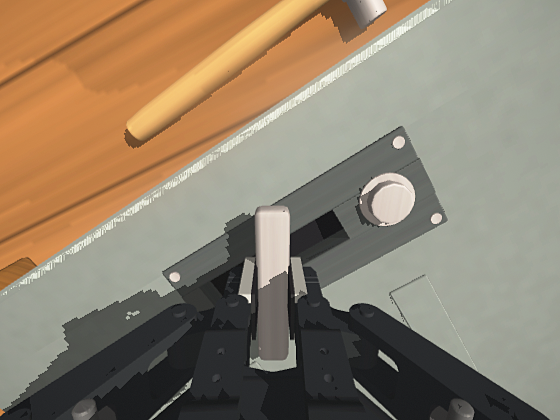

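The bar is at about 57° to the plate, gripped midway. The lift force is 9.5 N, so I'll take a small step along the arc to tell a free lid from a latched one.

```bash
python3 -m pendant '[[-0.003,0.002,-0.006,0],[-0.004,0.003,-0.012,0],[-0.005,0.003,-0.016,0],[-0.005,0.003,-0.016,0],[-0.005,0.003,-0.016,0]]';  python3 - <<'E'
from h import *
rel([*BAR,.181],97.2)
save('side','s2.png')
a=cv2.imread("pics/s2.png")[120:270,220:380]
cv2.imwrite("pics/s2c.png",cv2.resize(a,None,fx=4,fy=4,interpolation=cv2.INTER_CUBIC))
E
```

```text
clock: 17.45
position: [0.5328, 0.0909, 0.1917]
ee_rot: [-3.131, -0.003, 2.703]
contact_force: [2.4, -2.1, -6.5]
grip_width: 0.0145
clk 17.45 pos [0.5328 0.0909 0.1917] yaw 154.9 F [ 2.42 -2.13 -6.49] T [-0.447  0.11   0.092] w 0.0145 q7 0.67
mm [-0.3  1.9 10.7] deg 57.7 units [-0.0014  0.0076  0.0426] 0.3205
```

View pics/s2c.png

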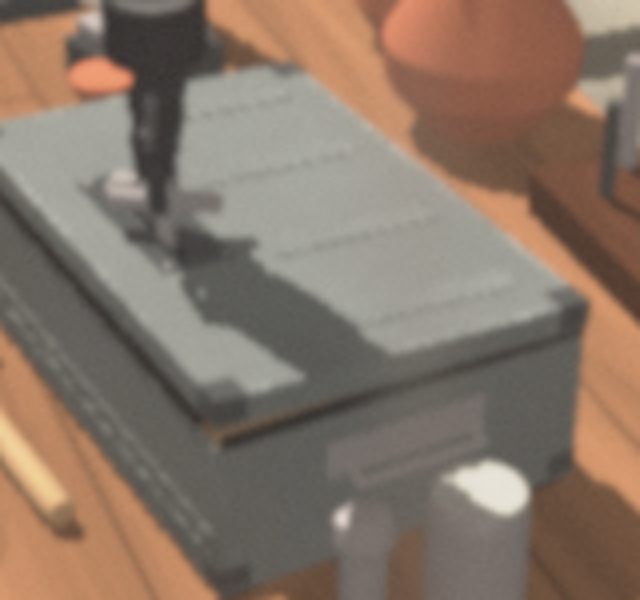

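The gap under the lid's front edge shows the lid is free. Following the arc.

```bash
python3 -m pendant '[[-0.006,0.003,-0.025,0],[-0.012,0.007,-0.05,0],[-0.019,0.011,-0.075,0],[-0.027,0.016,-0.1,0],[-0.027,0.016,-0.1,0]]';  python3 - <<'E'
from h import *
rel([*BAR,.181],97.2)
s=bot.sense();Rm=R.from_euler("xyz",s["ee_rot"]).as_matrix()
f=lambda t:np.array([-225*np.cos(t)+52*np.sin(t),225*np.sin(t)+52*np.cos(t)])
from scipy.optimize import brentq
t0=brentq(lambda t:f(t)[1]-52-1000*(s["position"][2]-.181),0,1);print(t0)
for t in np.arange(t0+.05,.62,.05):
    d=f(t)-f(t0);v=np.array([*(CX*d[0]),d[1]])/1000
    print(round(t,2),d.round(1),(Rm.T@v/.25).round(3))
E
```

```text
clock: 18.0
position: [0.5421, 0.0919, 0.2185]
ee_rot: [-3.132, -0.001, 2.703]
contact_force: [2.4, -1.8, -0.4]
grip_width: 0.0141
clk 18.0 pos [0.5421 0.0919 0.2185] yaw 154.87 F [ 2.4  -1.76 -0.39] T [-0.609 -0.021 -0.015] w 0.0141 q7 0.68
mm [ 7.7 -2.7 37.6] deg 57.67 units [ 0.0308 -0.0109  0.1503] 0.3204
0.1710723939137548
0.22 [ 4.7 10.5] [-0.016  0.01  -0.042]
0.27 [10.  20.8] [-0.034  0.021 -0.083]
0.32 [15.8 30.8] [-0.053  0.033 -0.124]
0.37 [22.  40.5] [-0.074  0.046 -0.163]
0.42 [28.8 49.9] [-0.097  0.06  -0.2  ]
0.47 [36.  58.9] [-0.121  0.075 -0.236]
0.52 [43.6 67.6] [-0.147  0.091 -0.271]
0.57 [51.7 75.8] [-0.174  0.108 -0.304]
```

```bash
python3 -m pendant '[[-0.012,0.007,-0.03,0],[-0.024,0.014,-0.06,0],[-0.037,0.023,-0.09,0],[-0.051,0.032,-0.12,0],[-0.053,0.033,-0.124,0]]';  python3 - <<'E'
from h import *
rel([*BAR,.181],97.2)
save('side','s3.png')
a=cv2.imread("pics/s3.png")[90:270,200:400]
cv2.imwrite("pics/s3c.png",cv2.resize(a,None,fx=3.3,fy=3.3,interpolation=cv2.INTER_CUBIC))
E
```

```text
clock: 18.5
position: [0.5584, 0.0934, 0.2505]
ee_rot: [-3.131, -0.0, 2.702]
contact_force: [3.6, -2.2, -7.6]
grip_width: 0.0147
clk 18.5 pos [0.5584 0.0934 0.2505] yaw 154.83 F [ 3.62 -2.21 -7.63] T [-0.72  -0.033 -0.008] w 0.0147 q7 0.7
mm [ 21.8 -10.7  69.6] deg 57.63 units [ 0.0871 -0.0428  0.2784] 0.3202
```

View pics/s3c.png

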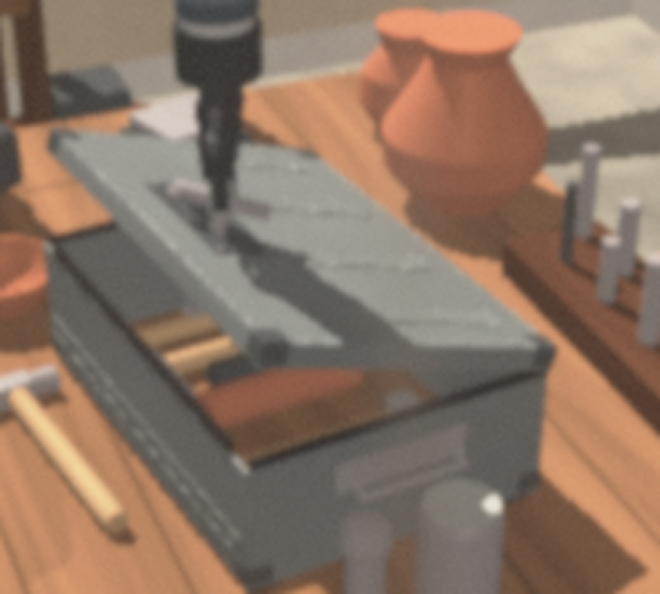

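The lid is open about 0.33 rad and the grip is holding. Continuing to about 0.54.

```bash
python3 -m pendant '[[-0.02,0.012,-0.035,0],[-0.042,0.026,-0.07,0],[-0.066,0.041,-0.106,0],[-0.092,0.058,-0.142,0],[-0.099,0.062,-0.15,0]]';  python3 -m pendant '[[0,0,0,0],[0,0,0,0],[0,0,0,0],[0,0,0,0],[0,0,0,0]]'; python3 - <<'E'
from h import *
rel([*BAR,.181],97.2)
save('side','s4.png')
a=cv2.imread("pics/s4.png")[90:270,200:400]
cv2.imwrite("pics/s4c.png",cv2.resize(a,None,fx=3.3,fy=3.3,interpolation=cv2.INTER_CUBIC))
save('wrist','w6.png')
E
```

```text
clock: 19.05
position: [0.5878, 0.0965, 0.2894]
ee_rot: [-3.129, -0.001, 2.701]
contact_force: [-2.4, -5.3, -5.4]
grip_width: 0.0147
clock: 19.55
position: [0.5885, 0.0964, 0.29]
ee_rot: [-3.13, 0.001, 2.701]
contact_force: [1.1, -3.9, -5.5]
grip_width: 0.0144
clk 19.55 pos [0.5885 0.0964 0.29  ] yaw 154.78 F [ 1.12 -3.93 -5.45] T [-1.076  0.474  0.154] w 0.0144 q7 0.7
mm [ 47.8 -25.7 109.2] deg 57.58 units [ 0.1914 -0.1029  0.437 ] 0.3199
```

View pics/s4c.png

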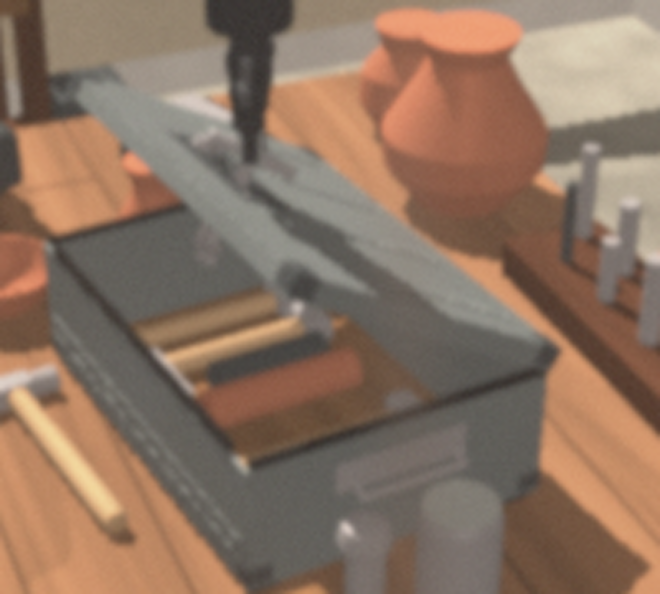

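View pics/w6.png

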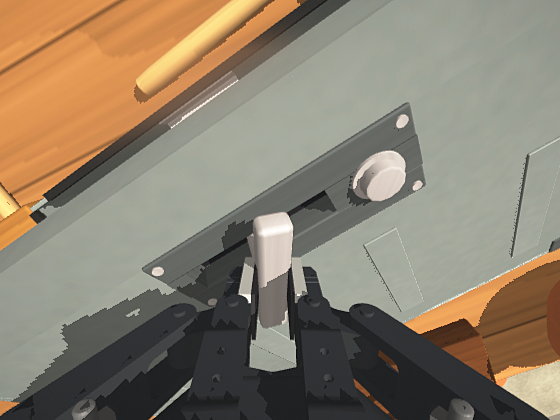

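Lid about 0.53 rad. Releasing with a partial opening, then going straight up.

```bash
python3 -m pendant '[[0,0,0,0],[0,0,0,0],[0,0,0,0],[0,0,-0.01,0],[0,0,-0.03,0]]' 0.62; python3 - <<'E'
from h import *
rel([*BAR,.181],97.2)
save('wrist','w7.png')
E
```

```text
clock: 20.15
position: [0.5885, 0.0973, 0.298]
ee_rot: [-3.131, 0.001, 2.702]
contact_force: [0.8, -0.2, 1.0]
grip_width: 0.0323
clk 20.15 pos [0.5885 0.0973 0.298 ] yaw 154.82 F [ 0.79 -0.17  0.96] T [ 0.022 -0.036 -0.001] w 0.0323 q7 0.7
mm [ 47.5 -26.5 117.3] deg 57.62 units [ 0.19   -0.1061  0.4691] 0.3201
```

View pics/w7.png

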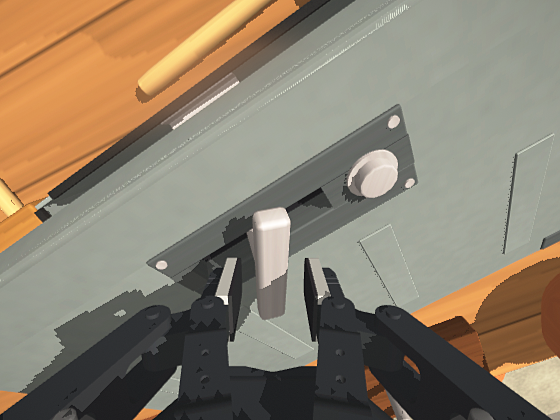

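Released cleanly: the bar at column 271 has clear gaps on both sides and the force is near zero. Going straight up.

```bash
python3 -m pendant '[[0,0,-0.05,0],[0,0,-0.12,0],[0,0,-0.22,0],[0,0,-0.32,0],[0,0,-0.4,0]]'; python3 -m pendant '[[0,0,0,0],[0,0,0,0],[0,0,0,0],[0,0,0,0],[0,0,0,0]]'; python3 - <<'E'
from h import *
rel([*BAR,.181],97.2)
save('side','s5.png');save('top','t5.png');save('wrist','w8.png')
E
```

```text
clock: 20.7
position: [0.5897, 0.0988, 0.4021]
ee_rot: [-3.134, 0.005, 2.702]
contact_force: [1.2, -0.6, -0.5]
grip_width: 0.0326
clock: 21.2
position: [0.5892, 0.0985, 0.4008]
ee_rot: [-3.133, 0.003, 2.702]
contact_force: [1.1, -0.9, 0.7]
grip_width: 0.0326
clk 21.2 pos [0.5892 0.0985 0.4008] yaw 154.8 F [ 1.09 -0.95  0.7 ] T [0.052 0.028 0.046] w 0.0326 q7 0.73
mm [ 48.2 -27.2 219.9] deg 57.6 units [ 0.1929 -0.1087  0.8797] 0.32
```

View pics/s5.png

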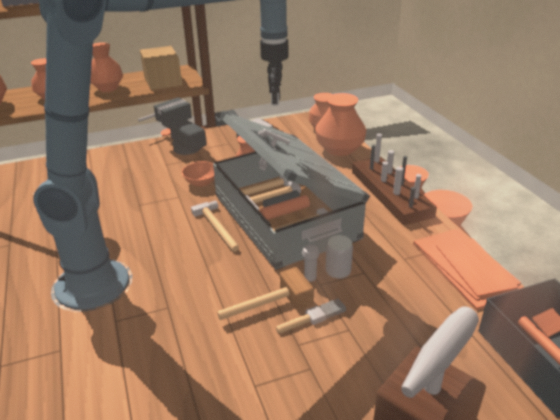

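View pics/t5.png

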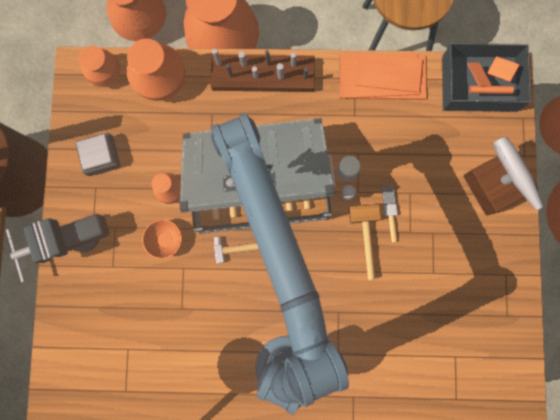

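View pics/w8.png

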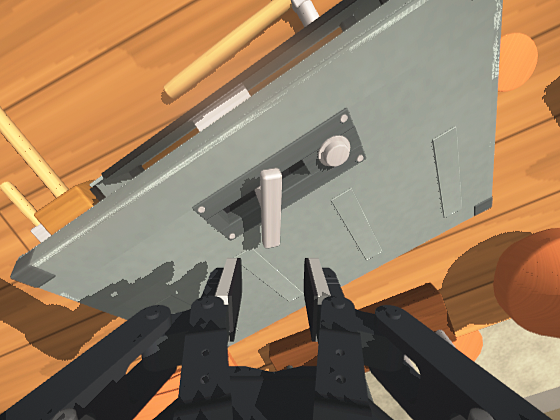

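The lid stands open and the bystanders are unmoved (bowl 163,239, hammer 255,246, as before). I'll check the lid angle against its far front corner in the side view at about (222,117).

```bash
python3 - <<'E'
from h import *
C=cam("side");CT=cam("top");o=BAR+.08*CX
for t in (.4,.45,.5,.55,.6,.65):
    x=-295*np.cos(t)+26*np.sin(t);z=295*np.sin(t)+26*np.cos(t)
    P=lambda y:[*(o+(.145+x/1000)*CX+y*CY),.140+z/1000]
    print(t,proj(C,P(.22)).round(1),proj(C,P(-.22)).round(1),"top",proj(CT,P(.22)).round(1),proj(CT,P(-.22)).round(1))
a=cv2.imread("pics/s5.png")[95:225,205:375];cv2.imwrite("pics/s5c.png",cv2.resize(a,None,fx=4.5,fy=4.5,interpolation=cv2.INTER_CUBIC))
E
```

```text
0.4 [218.2 120.3] [282.9 183.4] top [182.7 215.1] [332.7 199. ]
0.45 [220. 116.] [285.4 178.3] top [181.5 212.1] [332.7 195.9]
0.5 [222.  111.8] [288.  173.3] top [180.4 208.9] [332.7 192.5]
0.55 [224.2 107.7] [291.  168.4] top [179.2 205.4] [332.6 189. ]
0.6 [226.6 103.6] [294.1 163.5] top [178.1 201.7] [332.5 185.1]
0.65 [229.2  99.7] [297.4 158.7] top [176.9 197.8] [332.3 181.1]
```

View pics/s5c.png

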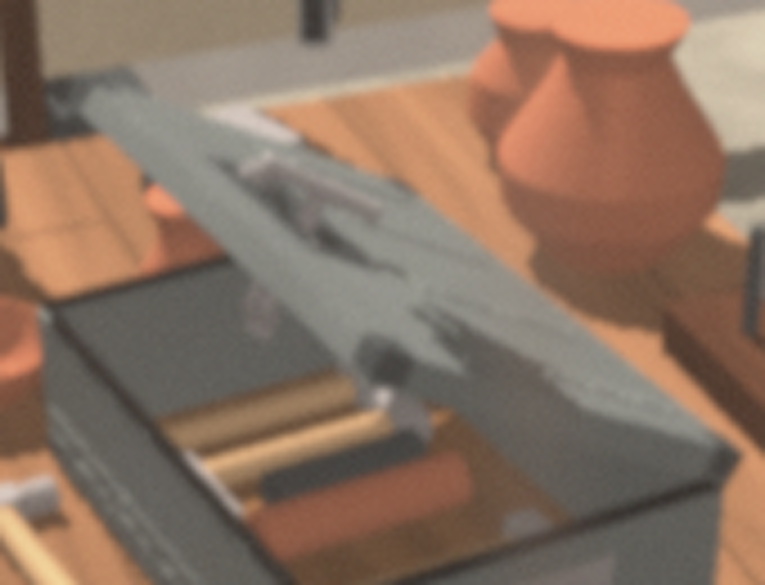

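The near corner at (286,172) and the top view's left corner at (183,207) both give about 0.5 rad. The handle is still up and the arm is clear, so I'm handing in.

```bash
python3 -c "
from h import *
print(bot.close_job())"
```

```text
the job is handed in; nothing more can be done
None
```

The tool chest is open: the lid stands by itself at about 0.5 rad (29°) with the T-handle still popped up. I handed the job in shortly after 21 s on the robot's clock; the hand-in gives no verdict.

**What I did**
- **Button:** I pushed it in with the shut fingers. Readings peaked at about 10 N, and the wrist view showed the bar clear of its slot.
- **Handle:** I gripped the bar and turned it anticlockwise. The torque held at 0.3–0.4 N m until about 55°, then fell to near zero. I stopped at about 57.7°, before the stop by my estimate.
- **Lid:** I raised it 3 mm first to check it was free, then lifted it along the hinge arc with readings of 10 N or less. I then let go and went straight up.

**Last checks**
- **Robot clear:** the wrist force was only noise, and the TCP was at 0.40 m, well above the chest.
- **Bystanders:** in the before and after pictures they look unmoved. I checked this by eye only.
- **Lid angle:** the near corner in the side view and the left corner in the top view give 0.50–0.53 rad. The blurred far corner in the side view reads nearer 0.46; all of these are inside 0.40–1.0 rad.
- **Not measured:** I could not read the contact forces on the keeper or the stop pin directly; I inferred them from the wrist readings taken at the end of each move.

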